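# Sweep the used jar lids off the cabinet deck into the wash tub

## Robot

A 6-joint arm with a two-finger parallel gripper is mounted at the origin on the work surface. World frame = base frame: x ahead of the robot, y to its left, z up, the work surface at z = 0. Lengths are in mm, angles in rad, forces in N, time in s.
With the tool pointing down it reaches from about 300 to 775 mm from the base axis. Payload 14.6 kg.
Tool frame: the origin (TCP) lies between the finger pads; the fingertips stand 14 mm ahead of it and the grasp point (between the pads) lies 5 mm behind it (ctrl.tip_extent is the distance from the TCP to the fingertips, in mm); z points along the fingers, y is the line along which they close (so a half turn about z gives the same grasp; the last joint's range is limited). The gripper opens to 94 mm and grips with 3 to 60 N. Pads are 16 mm wide; open, the fingers measure 119 mm over their backs; the gripper's body (75 mm by 177 mm) begins 78 mm behind the grasp point.
Start: joints at [-1.392, 0.3, 1.521, -0, 1.321, -0.067], TCP at [133.826, -533.46, 219.446] pointing down, gripper open.
Joint ranges: [-3.03, 3.03], [-0.79, 2.21], [0.23, 2.52], [-1.04, 4.18], [0, 3.07], [-2.55, 2.55]. Speed limits (rad/s): [2.22, 2.22, 2.57, 3.14, 3.14, 3.14].

## Interface

Orientations are given as a unit quaternion [x, y, z, w].
In Python, from plant import ctrl gives the robot as it stands.
- The arm moves only by the tool run_rows, called after "Request:" by a JSON object that holds its "method" and its "body", one argument or row to a line. Schema: {"type":"object","properties":{"deltas":{"type":"array","items":{"type":"number"},"minItems":7,"maxItems":84},"squeeze":{"type":"number"},"only":{"type":"string"},"quiet":{"type":"boolean"},"lines":{"type":"string"}},"required":["deltas"],"additionalProperties":false}. deltas is one flat list of numbers that holds 1 to 12 rows one after another, with no inner brackets; each row has 7 numbers: dx, dy, dz in mm, then a rotation vector rx, ry, rz in rad, then the finger opening in mm; each row shifts and turns the commanded pose from where the row before left it, along the tool's axes as they then stand; what a row does not reach is not made up. A row lasts 1/12 s, in which the tool goes at most 41.7 mm and 0.125 rad, less where a joint would pass 70% of its speed; a pose out of reach is approached as far as the arm can. The fingers move at their own pace and stop on an object; squeeze is the grip in N (left out, the last holds). Time passes only in rows, so rows that do not move let the fingers close. The tool returns the time, the measured TCP pose, the force, the opening and the grip force at its end. only (a regular expression) keeps the lines of the reply that match it, lines (a string "A,B") keeps lines A to B, and quiet returns only ok. Input that does not fit is refused with a message, and nothing moves.
- ctrl.state(): the state, without advancing time (a new reading comes with each control period).
- ctrl.capture(name): name is "scene" or "top" or "wrist"; returns the picture (400x640x3 uint8, red, green, blue); there is no depth.
- ctrl.calibration(name): a dict with "vertical_fov" (degrees; the focal length in pixels is half the picture's height over the tangent of half this angle, whatever the lens; pixels are square), "cx", "cy" (the principal point, pixels), "position" and "orientation" of the camera in the world; the wrist camera has in their place "hand_eye" (4x4, takes a point from camera to tool coordinates, whose origin is the TCP and whose axes are the flange's). Camera axes: x right, y down, z forward; pixel columns grow to the right and rows downward; lengths in mm; the calibration is good to about 2 mm. A picture is of the moment at which its call begins: read the wrist's pose just before it. calibration takes no time and is no camera call.
- ctrl.hand_in(): hands the job in; it is judged then, once.
The state is a dict: "clock": time; "joints": joint angles; "qvel": joint speeds; "joint_torque": joint torques, N m; "eef_pos": TCP position; "ee_rot": TCP orientation; "wrist_force": force on the tool from outside, world axes, zero at the start; "ft_torque": the same for the moment, N m; "grip_width": finger opening in mm; "finger_force": force on a finger pad.
Only numpy, scipy, OpenCV 4.12 (cv2) and the standard library are available. Lean on these libraries where they do the work, as an engineer would, in place of code of your own. Each camera call takes 0.05 s, during which the arm holds its last target. There are 200 camera calls.

## Task

Clear the used jar lids for washing: sweep the four loose lids across the steel deck with your fingers and over its front edge, so that all of them drop into the grey wash tub standing just below. Slide them, do not pick any of them up and let none fall on the floor, and leave the closed jars and everything else on the deck standing where it is.

Things in the scene. Friction and masses are not known exactly. Their poses are not given: they have to be found in the camera images.
- lid_a: loose white plastic jar lid lying flat on the deck: a ribbed disc 64 mm in diameter and 14 mm high, about 18 g. Origin: centre of its underside, z up
- lid_b: loose white plastic jar lid lying flat on the deck: a ribbed disc 64 mm in diameter and 14 mm high, about 18 g. Origin: centre of its underside, z up
- lid_c: loose white plastic jar lid lying flat on the deck: a ribbed disc 64 mm in diameter and 14 mm high, about 18 g. Origin: centre of its underside, z up
- lid_d: loose white plastic jar lid lying flat on the deck: a ribbed disc 64 mm in diameter and 14 mm high, about 18 g. Origin: centre of its underside, z up
- jar_a: squat closed culture jar standing among the lids, to be left alone: clear glass, 59 mm in diameter, with a lid like the loose ones (64 mm) on top, 52 mm high in all. Origin: centre of its underside, z up
- jar_b: squat closed culture jar standing among the lids, to be left alone: clear glass, 59 mm in diameter, with a lid like the loose ones (64 mm) on top, 52 mm high in all. Origin: centre of its underside, z up
- bottle_a: glass media bottle with a blue screw cap, 70 mm in diameter and 140 mm high, standing at the right side of the deck (-y), to be left alone. Origin: centre of its underside, z up
- bottle_b: glass media bottle with a blue screw cap, 70 mm in diameter and 140 mm high, standing at the right side of the deck (-y), to be left alone. Origin: centre of its underside, z up
- spirit_lamp: small glass spirit lamp with a blue snuffer cap, 72 mm in diameter and 94 mm high, at the left side of the deck (+y), to be left alone. Origin: centre of its underside
- beaker: empty glass beaker, 68 mm in diameter and 85 mm high, at the left side of the deck (+y), to be left alone. Origin: centre of its underside
- dishes: stack of three closed Petri dishes, 90 mm in diameter and 48 mm high, at the left side of the deck (+y), to be left alone. Origin: centre of its underside
- forceps: steel forceps lying flat at the right side of the deck (-y), about 200 mm long, 26 mm wide and 8 mm high, to be left alone. Origin: about the middle of their length on the deck; they lie along their x
- tub: grey tub, fixed on a stool beyond the deck's front (+x) edge, open on top: 460 mm along x, 360 along y, 150 deep, walls 6 mm; three empty jars stand in its far part. Origin: middle of its near rim, axes as the world's. Its rim is 47 mm below the deck, tucked 30 mm under the deck's edge: what goes over the edge within its width falls in.
- deck_edge (a point): point on the straight front edge (+x end) of the steel deck, which runs along y right across the work surface; the deck is flat at z = 0, without any lip, and a drop lies beyond it

How it is judged (in metres and radians):
At the end, for the whole second after the job is handed in: All four loose lids lie at rest inside the tub, below its rim; every jar, bottle, the lamp, beaker, dishes and forceps are within 20 mm of where they stood and tilted less than 0.2 rad (x of lid_a in the frame of tub between 0 and 0.46 m and y of lid_a in the frame of tub between -0.18 and 0.18 m and z of lid_a in the frame of tub between -0.15 and -0.01 m and linear speed of each of lid_a, lid_b, lid_c, lid_d below 0.05 m/s and x of lid_b in the frame of tub between 0 and 0.46 m and y of lid_b in the frame of tub between -0.18 and 0.18 m and z of lid_b in the frame of tub between -0.15 and -0.01 m and x of lid_c in the frame of tub between 0 and 0.46 m and y of lid_c in the frame of tub between -0.18 and 0.18 m and z of lid_c in the frame of tub between -0.15 and -0.01 m and x of lid_d in the frame of tub between 0 and 0.46 m and y of lid_d in the frame of tub between -0.18 and 0.18 m and z of lid_d in the frame of tub between -0.15 and -0.01 m and distance of each of jar_a, jar_b, bottle_a, bottle_b, spirit_lamp, beaker, dishes, forceps from where it was at the start of the episode below 0.02 m and angle between each of jar_a, jar_b, bottle_a, bottle_b, spirit_lamp, beaker, dishes, forceps's own z axis and vertical below 0.2 rad); the robot touches nothing.
It fails at once if a lid was picked up off the deck instead of being slid (its underside over 22 mm above the deck) (height (world z) of any of lid_a, lid_b, lid_c, lid_d above 0.022 m).
It fails at once if a lid fell to the floor beside the tub (height (world z) of any of lid_a, lid_b, lid_c, lid_d below -0.3 m).
It fails at once if a jar, bottle, the lamp, beaker, dishes or forceps were shoved (over 20 mm) or tipped (distance of any of jar_a, jar_b, bottle_a, bottle_b, spirit_lamp, beaker, dishes, forceps from where it was at the start of the episode above 0.02 m or angle between any of jar_a, jar_b, bottle_a, bottle_b, spirit_lamp, beaker, dishes, forceps's own z axis and vertical above 0.2 rad).
It also fails if it takes over 72 s, if anything falls off the work surface, if the arm or the gripper's body presses on something with over 40 N, if the wrist force passes 120 N, or if a joint passes its speed limit or range.

## Working session

There is one attempt and no reset: what is moved stays moved. The work goes in short steps, Python scripts to look and compute and a tool call to move; the robot and the scene stay as the last step left them, time stands still between calls to the robot, and variables do not carry over. Pictures are saved under pics/ and viewed, at most 10 in all, crops included, and the job is handed in when it is done.

```bash
ls; mkdir -p pics
```

Run:
```python
from plant import ctrl
import cv2
for n in("scene","top"):
    cv2.imwrite(f"pics/{n}0.png",ctrl.capture(n)[:,:,::-1]); print(n,ctrl.calibration(n))
print(ctrl.calibration("wrist"),ctrl.tip_extent); print(ctrl.state())
```

```text
pics
plant.py
scene {'vertical_fov': 45.817870383996706, 'cx': 311.3119956510004, 'cy': 202.07560037532912, 'position': array([ 983.44523975, -635.44521935, 1298.89170835]), 'orientation': array([ 0.91063929,  0.31167423, -0.08450348, -0.25778755])}
top {'vertical_fov': 46.00277496161958, 'cx': 326.8898751196528, 'cy': 204.3637172731407, 'position': array([ 390.56020802,    7.14872398, 1691.43009648]), 'orientation': array([-0.70030865,  0.71326916, -0.01965925,  0.02069829])}
{'vertical_fov': 69.82746498327579, 'cx': 320.1662229421917, 'cy': 196.76846639345712, 'hand_eye': array([[-3.55938164e-04, -9.65466459e-01, -2.60527140e-01,
         7.63861196e+01],
       [ 9.99999935e-01, -3.60320369e-04, -3.09407682e-05,
        -8.91454331e-01],
       [-6.40009613e-05, -2.60527134e-01,  9.65466524e-01,
        -1.64939578e+02],
       [ 0.00000000e+00,  0.00000000e+00,  0.00000000e+00,
         1.00000000e+00]])} 14.0
{'clock': 0.1, 'joints': array([-1.39164407e+00,  3.00418062e-01,  1.52148563e+00, -2.43958050e-06,
        1.32071095e+00, -6.66245244e-02]), 'qvel': array([-0.00078852, -0.00109782, -0.00124041,  0.00086927, -0.00039075,
       -0.00068296]), 'joint_torque': array([-1.70593858e-04, -5.32648051e+01, -3.53286481e+01,  7.08786724e-02,
        2.34802708e-02, -4.84084819e-05]), 'eef_pos': array([ 133.76622612, -533.26790849,  218.95579734]), 'ee_rot': array([ 9.92458553e-01,  1.22579605e-01, -2.99151013e-05, -5.10118086e-04]), 'wrist_force': array([ 0.3377806 , -0.63660328, -1.11893822]), 'ft_torque': array([-0.02278917,  0.06313931,  0.03307777]), 'finger_force': 0.0, 'grip_width': 94.0015983857551}
```

View pics/top0.png

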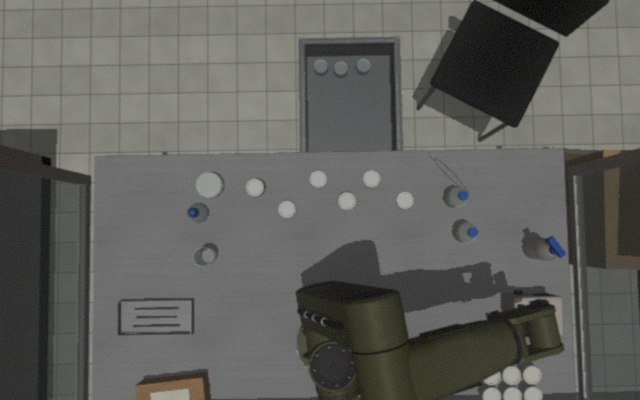

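View pics/scene0.png

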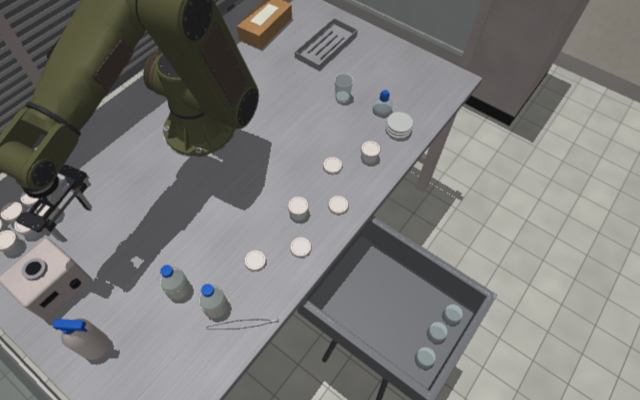

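The top view shows six white discs at px (255,187), (287,209), (318,178), (347,200), (372,178) and (405,200). In the scene view, the ones at (370,150) and (298,208) have glass sides, so they are the jars (top view 255,187 and 347,200). The other four are the loose lids. The tub spans about px 300–400 in the top view.

Create h.py:
```python
from plant import ctrl
import cv2,numpy as np
from scipy.spatial.transform import Rotation as R
def ray(n,uv,z):
    c=ctrl.calibration(n); f=200/np.tan(np.radians(c["vertical_fov"]/2))
    d=R.from_quat(c["orientation"]).apply([(uv[0]-c["cx"])/f,(uv[1]-c["cy"])/f,1]); p=c["position"]
    return p+d*(z-p[2])/d[2]
def discs(n):
    im=ctrl.capture(n); hsv=cv2.cvtColor(im,cv2.COLOR_RGB2HSV)
    m=((hsv[:,:,2]>165)&(hsv[:,:,1]<45)).astype(np.uint8)
    k,_,st,ce=cv2.connectedComponentsWithStats(m)
    return im,[(ce[i],st[i]) for i in range(1,k) if st[i][4]>100]
```

Run:
```python
from h import *
for n in("top","scene"):
    im,ds=discs(n)
    for c,s in ds:
        print(n,c.round(1),s[2:],"z14",ray(n,c,14)[:2].round(),"z52",ray(n,c,52)[:2].round())
print("tub sides rim",[ray("top",u,-47).round()[:2] for u in((303,150),(398,150),(302,40),(398,40))])
print("edge",[ray("top",u,0).round()[:2] for u in((150,154.5),(350,152),(500,150))])
print("dishes z48",ray("top",(209,185),48).round(),"bottle cap z140",ray("top",(463,195),140),ray("top",(473,232),140),"forceps",[ray("top",u,4)[:2].round() for u in((431,154),(464,186))], [ray("scene",u,4)[:2].round() for u in((277,320),(208,326))])
```

```text
scene [263.8  14.4] [ 27  22 257] z14 [-213.  601.] z52 [-177.  565.]
scene [564.8 128.8] [  81  100 2683] z14 [1030.  783.] z52 [1029.  741.]
scene [618.1  96.8] [ 25  15 142] z14 [1127. 1054.] z52 [1123. 1004.]
scene [611.4 108. ] [ 32  24 407] z14 [1127.  983.] z52 [1123.  935.]
scene [629.5 130.4] [ 27  43 721] z14 [1214.  918.] z52 [1207.  872.]
scene [399.8 121. ] [ 26  20 390] z14 [551. 454.] z52 [564. 422.]
scene [466.4 122.2] [ 30  25 433] z14 [741. 596.] z52 [748. 559.]
scene [602.1 124.3] [ 33  26 479] z14 [1127.  885.] z52 [1123.  840.]
scene [484.1 143.6] [  49   48 1141] z14 [836. 547.] z52 [840. 512.]
scene [456.1 140.5] [ 25  25 368] z14 [752. 499.] z52 [759. 466.]
scene [592.  141.1] [ 34  28 519] z14 [1127.  788.] z52 [1123.  746.]
scene [516.1 148.9] [ 34  27 511] z14 [933. 594.] z52 [935. 557.]
scene [370.3 147.7] [ 19  16 233] z14 [536. 290.] z52 [549. 262.]
scene [620. 155.] [ 34  28 538] z14 [1225.  788.] z52 [1218.  746.]
scene [581.9 159. ] [ 34  28 535] z14 [1128.  691.] z52 [1124.  652.]
scene [445.1 159.5] [ 20  24 254] z14 [763. 404.] z52 [770. 373.]
scen
[... 3832 characters left out ...]
08. -184.]
scene [624.7 392. ] [ 29  21 386] z14 [1493.   35.] z52 [1478.   15.]
scene [530.9 392.2] [ 26  19 228] z14 [1303. -114.] z52 [1293. -129.]
scene [327.  393.5] [ 35  18 272] z14 [ 891. -436.] z52 [ 894. -442.]
scene [573.1 394.7] [ 26  14 195] z14 [1391.  -53.] z52 [1379.  -70.]
tub sides rim [array([694.,  94.]), array([ 688., -259.]), array([1112.,   91.]), array([1106., -271.])]
edge [array([680., 646.]), array([675., -78.]), array([ 673., -621.])]
dishes z48 [560. 420.  48.] bottle cap z140 [ 501.91770865 -441.05716782  140.        ] [ 379.47826726 -469.65044323  140.        ] forceps [array([ 662., -370.]), array([ 544., -485.])] [array([ 666., -366.]), array([ 526., -495.])]
```

Run:
```python
from h import *
import cv2
im=ctrl.capture("top"); g=cv2.cvtColor(im,cv2.COLOR_RGB2GRAY)
m=(g[140:230]>150).astype(np.uint8); k,_,st,ce=cv2.connectedComponentsWithStats(m)
for i in range(1,k):
    if st[i][4]>30 and 230<ce[i][0]<430:
        c=ce[i]+[0,140]; print(c.round(1),st[i][2:],ray("top",c,14)[:2].round(),ray("top",c,52)[:2].round())
print(ray("scene",(255,259.5),14).round())
s=ctrl.state(); print(R.from_quat(s["ee_rot"]).as_matrix().round(3))
```

```text
[317.7 178.6] [ 15  16 185] [579.  40.] [575.  39.]
[371.2 178.1] [ 15  16 176] [ 578. -151.] [ 573. -148.]
[254.5 186.8] [ 16  17 191] [554. 266.] [550. 261.]
[346.3 200.3] [ 16  16 188] [500. -61.] [497. -59.]
[404.5 199.5] [ 16  16 186] [ 499. -268.] [ 496. -262.]
[286.5 208.7] [ 16  16 188] [474. 153.] [472. 150.]
[ 500. -268.   14.]
[[ 0.97   0.243 -0.   ]
 [ 0.243 -0.97   0.   ]
 [ 0.    -0.001 -1.   ]]
```

Both views agree to within a few mm:

| Item | Position (x, y), mm |
|---|---|
| Lid A | (474, 153) |
| Lid B | (579, 40) |
| Lid C | (577, -150) |
| Lid D | (500, -268) |
| Jar 1 | (549, 262) |
| Jar 2 | (496, -59) |

The deck edge is at x≈676 and the tub spans y≈-265 to 92. I'll push each lid in a pocket between the fingers (40 mm gap), in the order D, C, B, A.

Create to.py:
```python
import sys
from h import *
# to.py x y z yaw : displacement in tool axes after turning to yaw
x,y,z,w=map(float,sys.argv[1:5]); s=ctrl.state(); M=R.from_quat(s["ee_rot"]).as_matrix()
yaw=np.arctan2(M[1,0],M[0,0]); d=np.array([x,y,z])-s["eef_pos"]
print("pos",s["eef_pos"].round(1),"yaw %.3f"%yaw,"rz %.3f"%(yaw-w),"d",round(d[0]*np.cos(w)+d[1]*np.sin(w),1),round(d[0]*np.sin(w)-d[1]*np.cos(w),1),round(-d[2],1),"t",s["clock"],"q",s["joints"].round(2))
```

```text
(no output)
```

Request:
{"method": "run_rows", "body": {
  "deltas": [0, 0, 0, 0, 0, -0.1, 40, 36, -12.5, 0, 0, 0, 0, 40, 36, -12.5, 0, 0, 0, 0, 40, 36, -12.5, 0, 0, 0, 0, 40, 36, -12.5, 0, 0, 0, 0, 40, 36, -12.5, 0, 0, 0, 0, 40, 36, -12.5, 0, 0, 0, 0, 40, 36, -12.5, 0, 0, 0, 0, 40, 36, -12.5, 0, 0, 0, 0, 40, 36, -12.5, 0, 0, 0, 0, 40, 36, -12.5, 0, 0, 0, 0, 40, 0, 0, 0, 0, 0, 0, 40]
}}

```text
clock: 1.25
eef_pos: [433.7, -290.1, 219.3]
ee_rot: [0.985, 0.174, 0.0, -0.0]
wrist_force: [0.1, 0.8, -0.3]
grip_width: 40.1
finger_force: 0.0
```

```bash
python3 to.py 436 -291 18 0.346
```

```text
pos [ 433.7 -290.1  219.3] yaw 0.350 rz 0.004 d 1.9 1.6 201.3 t 1.25 q [-0.66  0.24  1.6   0.    1.3   0.56]
```

Request:
{"method": "run_rows", "body": {
  "deltas": [0, 1, 40, 0, 0, 0, 40, 0, 0, 40, 0, 0, 0, 40, 0, 0, 40, 0, 0, 0, 40, 0, 0, 40, 0, 0, 0, 40, 0, 0, 30, 0, 0, 0, 40, 0, 0, 10, 0, 0, 0, 40, 0, 0, 0, 0, 0, 0, 40]
}}

```text
clock: 1.83
eef_pos: [429.5, -294.2, 17.6]
ee_rot: [0.985, 0.172, -0.001, -0.002]
wrist_force: [0.7, 0.3, 0.1]
grip_width: 39.6
finger_force: 0.0
```

```bash
python3 to.py 690 -197 18 0.346; python3 -c "
from h import *
cv2.imwrite('pics/s1.png',cv2.resize(ctrl.capture('scene')[170:350,180:400,::-1],None,fx=3,fy=3))"
```

```text
pos [ 429.5 -294.2   17.6] yaw 0.346 rz -0.000 d 278.1 -3.1 -0.4 t 1.8333 q [-0.67  0.5   1.77 -0.    0.88  0.55]
```

View pics/s1.png

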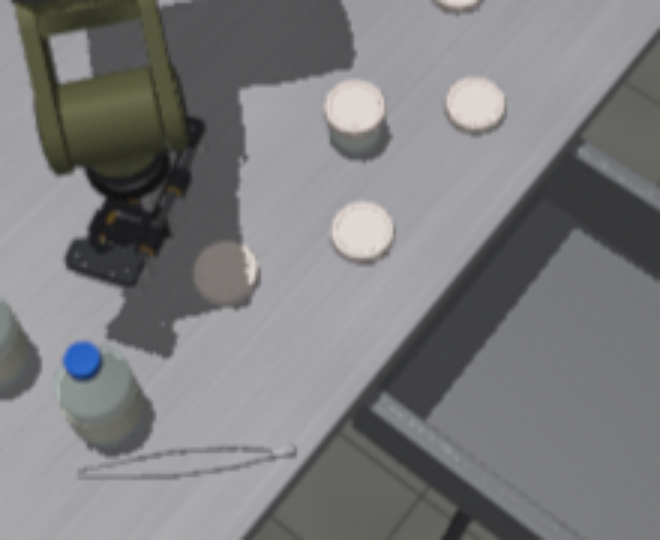

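The gripper is behind lid D (lid at px 225,273 in the crop), aligned and clear of the bottle. I'll push now.

Request:
{"method": "run_rows", "body": {
  "deltas": [18, 0, 0, 0, 0, 0, 40, 18, 0, 0, 0, 0, 0, 40, 18, 0, 0, 0, 0, 0, 40, 18, 0, 0, 0, 0, 0, 40, 18, 0, 0, 0, 0, 0, 40, 18, 0, 0, 0, 0, 0, 40, 18, 0, 0, 0, 0, 0, 40, 18, 0, 0, 0, 0, 0, 40, 18, 0, 0, 0, 0, 0, 40, 18, 0, 0, 0, 0, 0, 40, 18, 0, 0, 0, 0, 0, 40]
}}

```text
clock: 2.8
eef_pos: [618.7, -227.9, 22.8]
ee_rot: [0.985, 0.172, 0.002, 0.001]
wrist_force: [0.5, -0.2, -0.7]
grip_width: 40.0
finger_force: 0.0
```

Request:
{"method": "run_rows", "body": {
  "deltas": [14, 0, 0, 0, 0, 0, 40, 14, 0, 0, 0, 0, 0, 40, 14, 0, 0, 0, 0, 0, 40, 14, 0, 0, 0, 0, 0, 40, 14, 0, 0, 0, 0, 0, 40, 0, 0, 0, 0, 0, 0, 40]
}}

```text
clock: 3.3
eef_pos: [685.1, -203.3, 22.6]
ee_rot: [0.985, 0.173, 0.002, 0.001]
wrist_force: [-0.1, -0.0, 0.3]
grip_width: 39.9
finger_force: 0.0
```

```bash
python3 to.py 690 -197 18 0.346; python3 -c "
from h import *
cv2.imwrite('pics/s2.png',cv2.resize(ctrl.capture('scene')[170:390,180:440,::-1],None,fx=2.5,fy=2.5))"
```

```text
pos [ 685.1 -203.3   22.6] yaw 0.347 rz 0.001 d 6.7 -4.3 4.6 t 3.3 q [-0.34  0.86  1.13  0.    1.15  0.88]
```

View pics/s2.png

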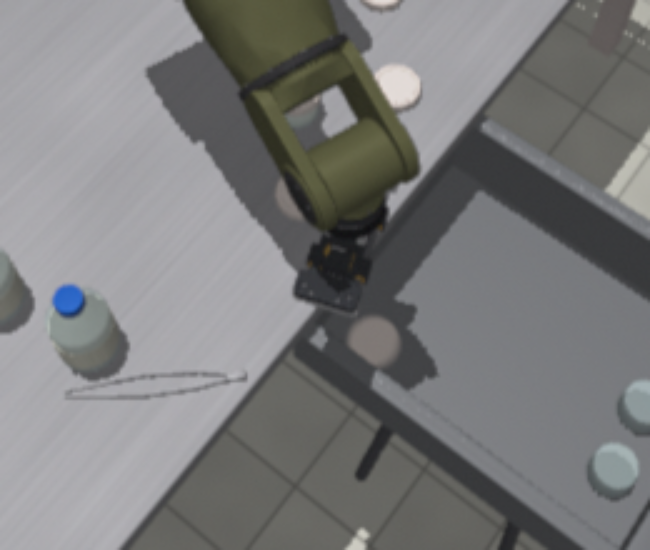

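Lid D has gone over the edge and is seen at crop (374,340), image px (330,306), close to the tub's right wall. I'll check whether it is on the tub floor while retreating upward.

Request:
{"method": "run_rows", "body": {
  "deltas": [-20, 0, -30, 0, 0, 0, 40, -30, 0, -20, 0, 0, 0, 40, -30, 0, -20, 0, 0, 0.1, 40, -30, 0, 0, 0, 0, 0.1, 40, 0, 0, 0, 0, 0, 0.1, 40]
}}

```text
clock: 3.77
eef_pos: [574.4, -240.4, 92.2]
ee_rot: [1.0, 0.019, 0.001, 0.001]
wrist_force: [0.6, -1.4, -0.4]
grip_width: 39.6
finger_force: 0.0
```

```bash
python3 to.py 500 -150 90 0.0; python3 -c "
from h import *
for z in (-190,-100,-40): print(z,ray('scene',(329.6,306),z).round())
cv2.imwrite('pics/s3.png',cv2.resize(ctrl.capture('scene')[170:390,180:440,::-1],None,fx=2.5,fy=2.5))"
```

```text
pos [ 574.4 -240.4   92.2] yaw 0.038 rz 0.038 d -74.4 -90.4 2.2 t 3.7667 q [-0.45  0.58  1.43 -0.    1.13  1.08]
-190 [ 723. -185. -190.]
-100 [ 739. -212. -100.]
-40 [ 750. -230.  -40.]
```

View pics/s3.png

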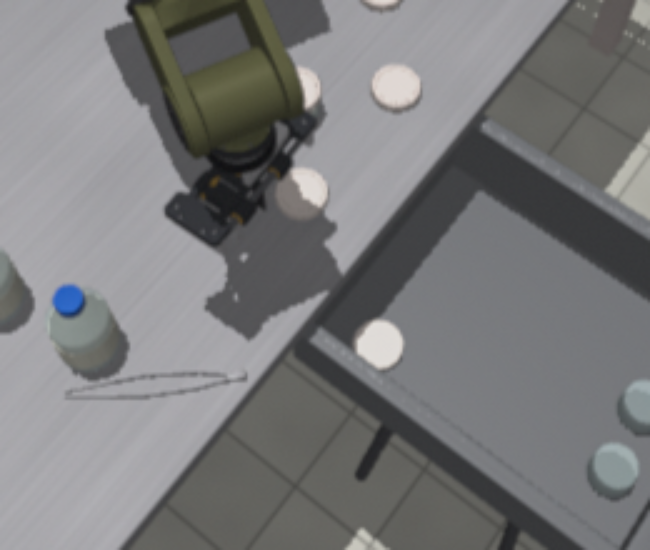

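Lid D lies flat on the tub floor at crop (379,345), y≈-185. Next is C, at yaw 0.

Request:
{"method": "run_rows", "body": {
  "deltas": [0, 0, 0, 0, 0, 0.038, 40, -25, -30, 0, 0, 0, 0, 40, -25, -30, 0, 0, 0, 0, 40, -24, -30, 0, 0, 0, 0, 40, 0, 0, 0, 0, 0, 0, 40, 0, 0, 35, 0, 0, 0, 40, 0, 0, 30, 0, 0, 0, 40, 0, 0, 8, 0, 0, 0, 40, 0, 0, 0, 0, 0, 0, 40]
}}

```text
clock: 4.57
eef_pos: [503.1, -148.9, 15.9]
ee_rot: [1.0, 0.005, -0.001, -0.0]
wrist_force: [0.5, 0.7, -0.4]
grip_width: 39.9
finger_force: 0.0
```

```bash
python3 to.py 577 -150 17 0
```

```text
pos [ 503.1 -148.9   15.9] yaw 0.009 rz 0.009 d 73.9 1.1 -1.1 t 4.5667 q [-0.36  0.51  1.76 -0.    0.88  1.2 ]
```

Request:
{"method": "run_rows", "body": {
  "deltas": [18, 0, 0, 0, 0, 0, 40, 18, 0, 0, 0, 0, 0, 40, 18, 0, 0, 0, 0, 0, 40, 18, 0, 0, 0, 0, 0, 40, 18, 0, 0, 0, 0, 0, 40, 18, 0, 0, 0, 0, 0, 40, 18, 0, 0, 0, 0, 0, 40, 15, 0, 0, 0, 0, 0, 40, 15, 0, 0, 0, 0, 0, 40, 15, 0, 0, 0, 0, 0, 40, 14, 0, 0, 0, 0, 0, 40, 0, 0, 0, 0, 0, 0, 40]
}}

```text
clock: 5.57
eef_pos: [690.5, -147.7, 18.0]
ee_rot: [1.0, 0.005, 0.001, 0.0]
wrist_force: [0.5, 0.5, 0.4]
grip_width: 40.2
finger_force: 0.0
```

Request:
{"method": "run_rows", "body": {
  "deltas": [-20, 0, -30, 0, 0, 0, 40, -30, 0, -30, 0, 0, 0, 40, -30, 0, -20, 0, 0, 0, 40, -30, -20, 0, 0, 0, 0, 40, -30, -20, 0, 0, 0, 0, 40, 0, 0, 0, 0, 0, 0, 40]
}}

```text
clock: 6.07
eef_pos: [543.2, -106.1, 96.1]
ee_rot: [1.0, 0.005, -0.002, -0.001]
wrist_force: [0.4, -0.1, 0.1]
grip_width: 40.5
finger_force: 0.0
```

```bash
python3 to.py 507 38 95 -0.2; python3 -c "
from h import *
cv2.imwrite('pics/s4.png',cv2.resize(ctrl.capture('scene')[140:390,180:440,::-1],None,fx=2.4,fy=2.4))"
```

```text
pos [ 543.2 -106.1   96.1] yaw 0.010 rz 0.210 d -64.2 -134.0 1.1 t 6.0667 q [-0.26  0.44  1.63  0.    1.07  1.3 ]
```

View pics/s4.png

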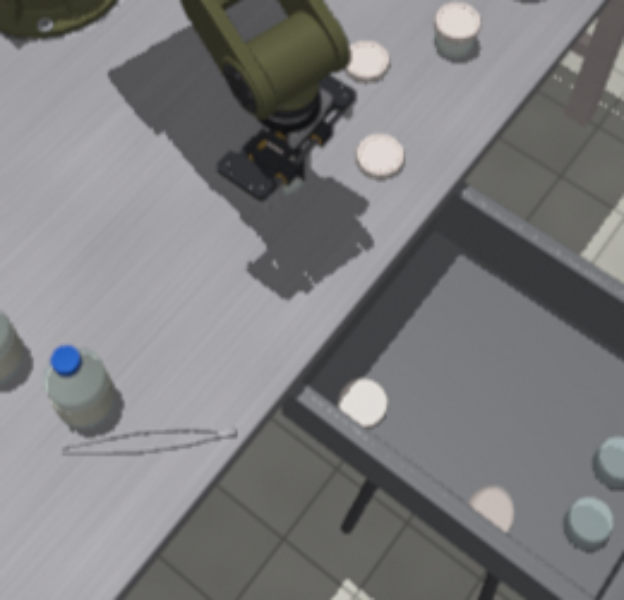

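Lid C dropped in and rolled to the right part of the tub (crop 493,512). Next is B, at yaw -0.2.

Request:
{"method": "run_rows", "body": {
  "deltas": [0, 0, 0, 0, 0, 0.11, 40, 0, 0, 0, 0, 0, 0.1, 40, -16, -37, 0, 0, 0, 0, 40, -16, -37, 0, 0, 0, 0, 40, -17, -38, 0, 0, 0, 0, 40, -17, -38, 0, 0, 0, 0, 40, 0, 0, 0, 0, 0, 0, 40, 0, 0, 35, 0, 0, 0, 40, 0, 0, 35, 0, 0, 0, 40, 0, 0, 9, 0, 0, 0, 40, 0, 0, 0, 0, 0, 0, 40]
}}

```text
clock: 7.03
eef_pos: [514.0, 51.1, 16.1]
ee_rot: [0.995, -0.101, -0.001, 0.0]
wrist_force: [-0.3, 0.1, -0.1]
grip_width: 40.0
finger_force: 0.0
```

```bash
python3 to.py 579 40 17 -0.2
```

```text
pos [514.   51.1  16.1] yaw -0.202 rz -0.002 d 65.9 -2.0 -0.9 t 7.0333 q [ 0.03  0.5   1.78 -0.    0.87  1.8 ]
```

Request:
{"method": "run_rows", "body": {
  "deltas": [15, -2, 0, 0, 0, 0, 40, 18, 0, 0, 0, 0, 0, 40, 18, 0, 0, 0, 0, 0, 40, 18, 0, 0, 0, 0, 0, 40, 18, 0, 0, 0, 0, 0, 40, 18, 0, 0, 0, 0, 0, 40, 15, 0, 0, 0, 0, 0, 40, 15, 0, 0, 0, 0, 0, 40, 15, 0, 0, 0, 0, 0, 40, 15, 0, 0, 0, 0, 0, 40, 12, 0, 0, 0, 0, 0, 40, 0, 0, 0, 0, 0, 0, 40]
}}

```text
clock: 8.03
eef_pos: [690.0, 16.7, 18.2]
ee_rot: [0.995, -0.101, 0.001, -0.0]
wrist_force: [-0.6, 0.2, -0.2]
grip_width: 40.0
finger_force: 0.0
```

Request:
{"method": "run_rows", "body": {
  "deltas": [-20, 0, -30, 0, 0, 0, 40, -30, 0, -30, 0, 0, 0, 40, -30, -20, -20, 0, 0, 0.1, 40, -30, -20, 0, 0, 0, 0.1, 40, -30, -20, 0, 0, 0, 0.1, 40, 0, 0, 0, 0, 0, 0, 40]
}}

```text
clock: 8.53
eef_pos: [568.8, 115.4, 97.9]
ee_rot: [0.968, -0.251, 0.0, -0.0]
wrist_force: [0.8, 0.6, 0.3]
grip_width: 40.3
finger_force: 0.0
```

```bash
python3 to.py 410 187 95 -0.5; python3 -c "
from h import *
cv2.imwrite('pics/s5.png',cv2.resize(ctrl.capture('scene')[60:390,180:520,::-1],None,fx=1.8,fy=1.8))"
```

```text
pos [568.8 115.4  97.9] yaw -0.507 rz -0.007 d -173.7 13.3 2.9 t 8.5333 q [0.14 0.49 1.55 0.   1.1  2.21]
```

View pics/s5.png

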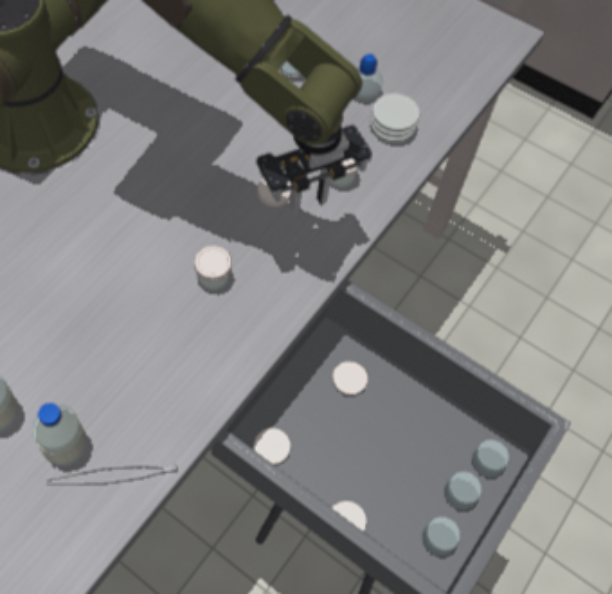

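Lid B is in the tub at crop (350,378), and D and C are in too. Everything else is still standing. Last is lid A, with yaw -0.4 and a sideways drift to bring it well inside the tub's width.

Request:
{"method": "run_rows", "body": {
  "deltas": [0, 0, 0, 0, 0, -0.107, 40, -35, 0, 0, 0, 0, 0, 40, -35, 0, 0, 0, 0, 0, 40, -35, 1, 0, 0, 0, 0, 40, -35, 1, 0, 0, 0, 0, 40, -34, 0, 0, 0, 0, 0, 40, 0, 0, 0, 0, 0, 0, 40, 0, 0, 35, 0, 0, 0, 40, 0, 0, 35, 0, 0, 0, 40, 0, 0, 10, 0, 0, 0, 40, 0, 0, 0, 0, 0, 0, 40]
}}

```text
clock: 9.5
eef_pos: [410.3, 176.0, 15.6]
ee_rot: [0.981, -0.196, -0.001, 0.001]
wrist_force: [-0.0, 0.3, 0.4]
grip_width: 40.3
finger_force: 0.0
```

```bash
python3 to.py 474 153 17 -0.4;python3 to.py 690 37 17 -0.4
```

```text
pos [410.3 176.   15.6] yaw -0.395 rz 0.005 d 67.6 -3.6 -1.4 t 9.5 q [ 0.32  0.38  1.97 -0.    0.8   2.29]
pos [410.3 176.   15.6] yaw -0.395 rz 0.005 d 311.8 19.1 -1.4 t 9.5 q [ 0.32  0.38  1.97 -0.    0.8   2.29]
```

Request:
{"method": "run_rows", "body": {
  "deltas": [15, -2, 0, 0, 0, 0, 40, 15, -2, 0, 0, 0, 0, 40, 15, 0, 0, 0, 0, 0, 40, 18, 2, 0, 0, 0, 0, 40, 18, 2, 0, 0, 0, 0, 40, 18, 2, 0, 0, 0, 0, 40, 18, 2, 0, 0, 0, 0, 40, 18, 2, 0, 0, 0, 0, 40, 18, 2, 0, 0, 0, 0, 40, 18, 2, 0, 0, 0, 0, 40, 18, 2, 0, 0, 0, 0, 40, 18, 2, 0, 0, 0, 0, 40]
}}

```text
clock: 10.5
eef_pos: [597.5, 82.8, 17.5]
ee_rot: [0.981, -0.196, 0.0, -0.0]
wrist_force: [-0.7, -0.9, 0.5]
grip_width: 40.3
finger_force: 0.1
```

Request:
{"method": "run_rows", "body": {
  "deltas": [18, 2, 0, 0, 0, 0, 40, 15, 2, 0, 0, 0, 0, 40, 15, 2, 0, 0, 0, 0, 40, 15, 2, 0, 0, 0, 0, 40, 15, 1, 0, 0, 0, 0, 40, 13, 1, 0, 0, 0, 0, 40, 0, 0, 0, 0, 0, 0, 40]
}}

```text
clock: 11.08
eef_pos: [678.0, 37.8, 17.4]
ee_rot: [0.98, -0.197, 0.001, -0.0]
wrist_force: [-0.4, -0.2, 0.1]
grip_width: 40.0
finger_force: 0.0
```

```bash
python3 to.py 690 37 17 -0.4
```

```text
pos [678.   37.8  17.4] yaw -0.396 rz 0.004 d 11.4 -3.9 0.4 t 11.0833 q [ 0.    0.79  1.27 -0.    1.08  1.97]
```

Request:
{"method": "run_rows", "body": {
  "deltas": [12, 0, 0, 0, 0, 0, 40, 0, 0, 0, 0, 0, 0, 40, -20, 0, -30, 0, 0, 0, 40, -30, 0, -30, 0, 0, 0, 40, -30, 0, -30, 0, 0, 0, 40, -30, 0, -30, 0, 0, 0, 40, -20, 0, -30, 0, 0, 0, 40, 0, 0, 0, 0, 0, 0, 40, 0, 0, 0, 0, 0, 0, 40, 0, 0, 0, 0, 0, 0, 40, 0, 0, 0, 0, 0, 0, 40, 0, 0, 0, 0, 0, 0, 40]
}}

```text
clock: 12.08
eef_pos: [568.6, 84.5, 163.4]
ee_rot: [0.981, -0.197, -0.001, 0.0]
wrist_force: [0.4, -0.5, 0.0]
grip_width: 39.9
finger_force: 0.0
```

Request:
{"method": "run_rows", "body": {
  "deltas": [0, 0, 0, 0, 0, 0, 40, 0, 0, 0, 0, 0, 0, 40, 0, 0, 0, 0, 0, 0, 40, 0, 0, 0, 0, 0, 0, 40, 0, 0, 0, 0, 0, 0, 40, 0, 0, 0, 0, 0, 0, 40]
}}

```text
clock: 12.58
eef_pos: [568.8, 84.8, 164.7]
ee_rot: [0.981, -0.196, -0.0, -0.0]
wrist_force: [0.2, -0.1, -0.8]
grip_width: 40.1
finger_force: 0.0
```

```bash
python3 -c "
from h import *
cv2.imwrite('pics/s6.png',cv2.resize(ctrl.capture('scene')[60:390,180:520,::-1],None,fx=1.8,fy=1.8))
cv2.imwrite('pics/t6.png',cv2.resize(ctrl.capture('top')[20:270,170:500,::-1],None,fx=2.2,fy=2.2))"
```

```text
(no output)
```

View pics/s6.png

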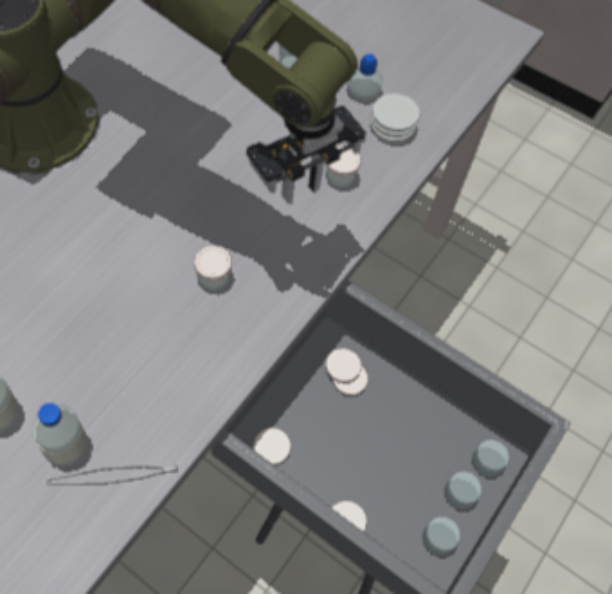

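View pics/t6.png

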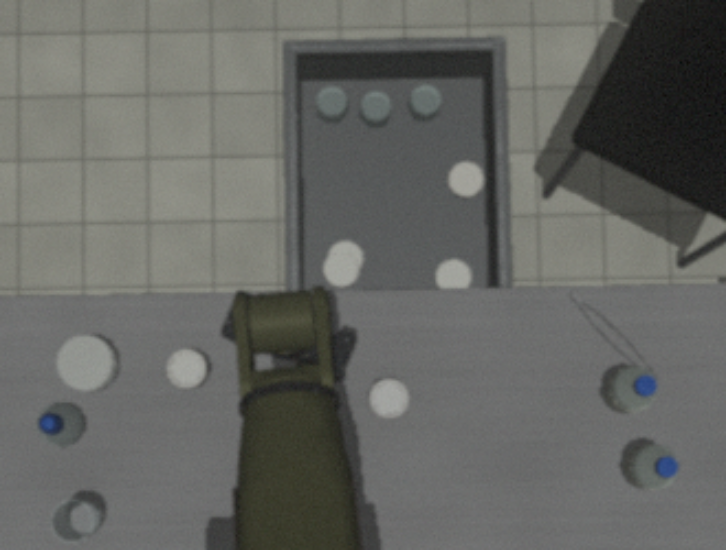

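All four lids are in the tub: top-view crop (345,258) and (340,268) overlapping, (454,275) and (466,179). The jars and everything else stand where they were, and the arm is clear.

```bash
python3 -c "
from plant import ctrl
print(ctrl.hand_in())"
```

```text
the job is handed in; nothing more can be done
None
```

I slid all four lids over the front edge into the tub, left the jars and everything else where they stood, and handed the job in at about 12.7 s; the hand-in gave no verdict.

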